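Pull the spent desiccant cartridges and lock them in the regeneration pot

ROBOT

A 6-joint arm with a two-finger parallel gripper is mounted at the origin on a cart in front of the work surface, level with it; the furniture and walls round the work are solid. World frame = base frame: x ahead of the robot, y to its left, z up, the work surface at z = 0. Lengths are in mm, angles in rad, forces in N, time in s.
With the tool pointing down it reaches from about 300 to 875 mm from the base axis. Payload 6.4 kg.
Tool frame: the origin (TCP) lies on the centre line of the jaws, within the pads' length; the fingertips stand 8 mm ahead of it and the grasp point (between the pads) lies 11 mm behind it (tip_reach is the z of the fingertips in the tool frame, in mm); z points along the fingers, y is the line along which they close (so a half turn about z gives the same grasp; the last joint's range is limited). The gripper opens to 85 mm and grips with 20 to 120 N. Pads are 22 mm wide; open, the fingers measure 114 mm over their backs; the gripper's body (76 mm by 85 mm) begins 54 mm behind the grasp point. The pads swing forward as they close: fully open they stand 13 mm farther back than shut.
Start: joints at [-1.384, 0.181, 1.607, -0, 1.354, -0.206], TCP at [220.113, -531.216, 202.688] pointing down, gripper open.
Joint ranges: [-2.99, 2.99], [-0.89, 2.07], [0.3, 2.58], [-1.14, 4.28], [0, 2.63], [-3.12, 3.12]. Speed limits (rad/s): [2.57, 2.57, 3.01, 3.14, 3.14, 3.14].

INTERFACE

Orientations are given as a rotation vector (axis times angle).
In Python, from station import * gives the robot as it stands. The module is installed in compiled form; this text tells all that it offers.
- The arm moves only by the shell command python3 -m crank 'ROWS' [FORCE]. ROWS is JSON, a list of rows, each a list of 7 numbers: the opening, from -1 (shut) to 1 (fully open), then the shift along the world's x, y, z each as a share of 0.05 m, from -1 to 1, then the turn, a rotation vector about the world's x, y, z each as a share of 4 degrees, from -1 to 1. A call has exactly 10 rows; each row shifts and turns the commanded pose from where the row before left it; what a row does not reach is not made up. A row lasts 1/8 s, in which the tool goes at most 62.5 mm and 10.7 degrees, less where a joint would pass 70% of its speed; a pose out of reach is approached as far as the arm can. A call with a number of a shift or a turn outside -1 to 1 is refused whole. A call with a gripper value outside its range is refused whole. The fingers move at their own pace and stop on an object; FORCE is the grip in N (left out, the last holds). Time passes only in rows, so rows that do not move let the fingers close, or fill a call up. It gives the time, the measured TCP pose, the force, the opening and the grip force at its end, in the units of the state.
- get_state(): the state, without advancing time (a new reading comes with each control period).
- read_camera(name): name is "scene" or "top" or "wrist"; returns the picture (400x640x3 uint8, blue, green, red); there is no depth.
- camera_model(name): a dict with "fx", "fy", "cx", "cy" (pixels), "rvec" (rotation vector, rad) and "tvec" (3), from world to camera coordinates, as OpenCV has them. Camera axes: x right, y down, z forward; pixel columns grow to the right and rows downward; lengths in mm; the calibration is good to about 2 mm. A picture is of the moment at which its call begins: read the wrist's pose just before it. camera_model takes no time and is no camera call; for the wrist camera it gives the pose at the moment of the call.
- close_job(): hands the job in; it is judged then, once.
The state is a dict: "time_s": time; "q": joint angles; "dq": joint speeds; "joint_torque": joint torques, N m; "tcp_pos": TCP position; "orientation": TCP orientation; "force": force on the tool from outside, world axes, zero at the start; "moment": the same for the moment, N m; "width": finger opening in mm; "finger_force": force on a finger pad.
Only numpy, scipy, OpenCV 4.12 (cv2) and the standard library are available. Lean on these libraries where they do the work, as an engineer would, in place of code of your own. Each camera call takes 0.05 s, during which the arm holds its last target. There are 200 camera calls.

TASK

Unlock the pot's bayonet lid (press it down, turn it anticlockwise, lift it off), lay it right way up on the green mat, then pull every spent (pink) desiccant cartridge out of its sprung clip and put it in the pot, leaving the good blue ones clipped. Then close the pot again: press the lid down against its sprung ring, turn it clockwise until its red ears are under the red brackets, and let it rise so that it locks in the notches.

Things in the scene. Friction and masses are not known exactly. Their poses are not given: they have to be found in the camera images.
- pot: steel pot fixed to the bench: 116 mm inside, wall 4 mm, floor 5 mm and rim 97 mm above the bench. Origin on the worktop at its centre. On its +x and -x sides stand grey brackets whose red roofs overhang inwards, 70 to 95 mm from the axis, 44 mm wide along pot y, underside 117, top 125 mm high; nothing else is higher than 112 mm
- notch (a point): centre of the notch under the roof on the pot's +x side, 80 mm from its axis; an equal one on the -x side. Seen from above, clockwise end: a solid end stop; then the notch, 30 mm wide; anticlockwise end: a lip, underside 112 mm high. A lid ear enters past the lip, turning clockwise, while pressed low; then the spring lifts it to the roof, behind the lip
- seal_ring (a joint): travel (m) of the black sprung ring on the pot's rim: 0 where the locked lid holds it (its top 109 mm above the bench), -0.003 = fully up without the lid (top at 112 mm), positive = pressed down, stop at 0.010. Spring: 5 N when up, plus 0.5 N per mm. Lid ears pass below the lips beyond 0.005
- mat: green parking mat for the lid, fixed on the bench, 160 x 160 x 3 mm; origin at the centre of its underside
- lid: loose bayonet lid, 0.22 kg, at first locked on the pot. Grey spigot below, 107 mm across, 8 mm deep, tapered, goes inside the ring; flange 132 mm across, 8 to 16 mm high; red ears on +x and -x, 20 mm wide, reaching 84 mm from the axis, 8 to 16 mm high; black bar knob 70 mm along lid x, 24 mm wide along y, 16 to 52 mm high. Origin: centre of the spigot's underside
- lid_knob (a point): centre of the lid's knob, 34 mm above the lid's origin. With lid x 45 to 135 degrees anticlockwise of pot x the ears pass between the brackets and the lid rests on the ring, lid origin 104 mm above the bench. Press it 11 mm lower (about 10 N) and turn clockwise until lid x is along pot x (either way round); let go and it locks, origin at 101 mm. Unlock by the reverse
- strip: clip strip fixed to the bench: aluminium base 75 (x) by 315 mm (y), 8 mm thick, six clips along its y at -125, -75, -25, 25, 75, 125 mm, none higher than 38 mm; origin on the worktop at its centre. Each clip's two spring fingers (front and back) sit in a cartridge's groove; a straight pull up of 5 to 20 N frees it within 10 mm, and 35 mm clears the clip
- spent_0: spent desiccant cartridge, upright cylinder 26 mm across, 80 mm tall, 30 to 60 g, pink with white foot, waist and cap; origin at the centre of its underside, z up its axis. Held in a clip of the strip, underside 8 mm above the worktop, by a groove 20 mm above its underside. Grip its upper part and pull straight up. May be absent
- spent_1: spent desiccant cartridge, upright cylinder 26 mm across, 80 mm tall, 30 to 60 g, pink with white foot, waist and cap; origin at the centre of its underside, z up its axis. Held in a clip of the strip, underside 8 mm above the worktop, by a groove 20 mm above its underside. Grip its upper part and pull straight up. May be absent
- spent_2: spent desiccant cartridge, upright cylinder 26 mm across, 80 mm tall, 30 to 60 g, pink with white foot, waist and cap; origin at the centre of its underside, z up its axis. Held in a clip of the strip, underside 8 mm above the worktop, by a groove 20 mm above its underside. Grip its upper part and pull straight up. May be absent
- spent_3: spent desiccant cartridge, upright cylinder 26 mm across, 80 mm tall, 30 to 60 g, pink with white foot, waist and cap; origin at the centre of its underside, z up its axis. Held in a clip of the strip, underside 8 mm above the worktop, by a groove 20 mm above its underside. Grip its upper part and pull straight up. May be absent
- fresh_0: still good desiccant cartridge, upright cylinder 26 mm across, 80 mm tall, 30 to 60 g, blue with white foot, waist and cap; origin at the centre of its underside, z up its axis. Held in a clip of the strip, underside 8 mm above the worktop, by a groove 20 mm above its underside. Grip its upper part and pull straight up. Stays where it is
- fresh_1: still good desiccant cartridge, upright cylinder 26 mm across, 80 mm tall, 30 to 60 g, blue with white foot, waist and cap; origin at the centre of its underside, z up its axis. Held in a clip of the strip, underside 8 mm above the worktop, by a groove 20 mm above its underside. Grip its upper part and pull straight up. Stays where it is
There are look-alikes about, which are no part of the job. Leave any turquoise look-alike of the spent_2 alone.

How it is judged:
By the outcome, as a careful person would: the job done as asked, in the order asked, and still so for the second after the job is handed in, with the robot touching nothing.
Of spent_0, spent_1, spent_2, spent_3 only 3 to 4 are there at a start; the rules pass over those that are not, and their reading is None.
At some moment in a run one of lid may be knocked a few centimetres aside while the robot is not near it.
It also fails if it takes over 208 s, if anything falls off the work surface, if the arm or the gripper's body presses on something with over 40 N, if the wrist force passes 120 N, or if a joint passes its speed limit or range.

## Working session

There is one attempt and no reset: what is moved stays moved. The work goes in short steps, Python scripts to look and compute and a shell command to move; the robot and the scene stay as the last step left them, time stands still between calls to the robot, and variables do not carry over. Pictures are saved under pics/ and viewed, at most 14 in all, crops included, and the job is handed in when it is done.

```bash
mkdir -p pics; cat > h.py <<'E'
from station import *
import numpy as np, cv2
def snap(n,f):
    m=camera_model(n); im=read_camera(n); cv2.imwrite('pics/'+f+'.png',im); return m,im
def ray(m,u,v,z):
    R=cv2.Rodrigues(np.array(m['rvec'],float))[0]; t=np.array(m['tvec'],float).ravel()
    d=R.T@np.array([(u-m['cx'])/m['fx'],(v-m['cy'])/m['fy'],1]); c=-R.T@t
    return (c+d*(z-c[2])/d[2]).round(1)
def proj(m,P):
    K=np.array([[m['fx'],0,m['cx']],[0,m['fy'],m['cy']],[0,0,1.]])
    return cv2.projectPoints(np.array(P,float).reshape(-1,1,3),np.array(m['rvec'],float),np.array(m['tvec'],float),K,None)[0].reshape(-1,2).round(1)
E
python3 - <<'E'
from h import *
s=get_state(); print(s)
for n in('top','scene'):
    m,im=snap(n,n+'0'); print(n,m)
E
```

```text
{'time_s': 0.0, 'q': array([-1.38429378e+00,  1.81511236e-01,  1.60800005e+00,  1.41528145e-05,
        1.35379163e+00, -2.06311215e-01]), 'dq': array([-0.00079072,  0.00044758,  0.00151364, -0.00015819, -0.00119377,
        0.00022098]), 'joint_torque': array([-7.34512723e-04, -4.44874978e+01, -3.51339376e+01, -2.85019742e-04,
        9.26261331e-03,  2.67845616e-05]), 'tcp_pos': array([ 220.00678814, -530.60660063,  201.80479387]), 'orientation': array([-3.07951646e+00, -6.12732587e-01, -4.82855807e-05]), 'force': array([-0.80848873, -0.4509356 , -0.13921547]), 'moment': array([-0.07447287, -0.02680878, -0.03485973]), 'finger_force': 0.0, 'width': 85.99864588854346}
top {'fx': 414.4231218478468, 'fy': 414.4231218478468, 'cx': 328.42168742490685, 'cy': 200.84166258940198, 'rvec': array([ 2.13290414, -2.14791356,  0.14462848]), 'tvec': array([  23.99284357,  554.69294679, 1341.65682436])}
scene {'fx': 460.1208057788351, 'fy': 460.1208057788351, 'cx': 320.0527779857974, 'cy': 205.9659305052514, 'rvec': array([ 1.87588622, -1.10869478,  0.60981957]), 'tvec': array([-236.34468491,  335.26902539,  763.38323074])}
```

View pics/top0.png

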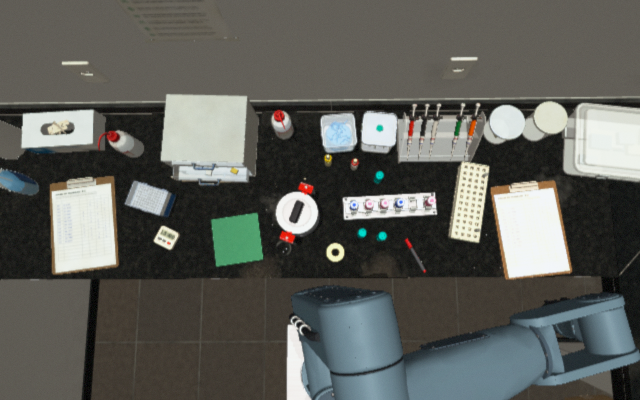

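View pics/scene0.png

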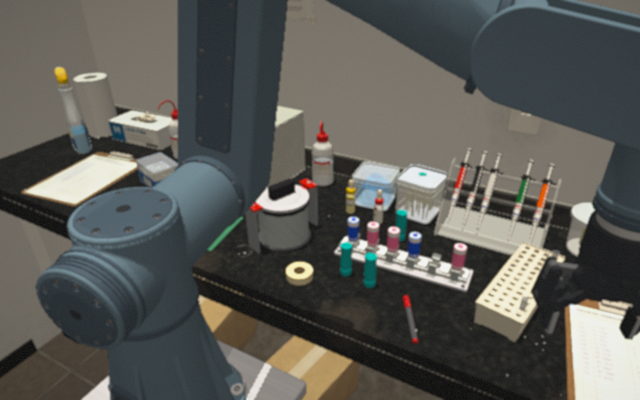

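The top picture shows the pot and lid at about (297,213), the mat at (237,240) and the strip at (390,205). From left to right, the strip seems to hold blue (354), pink (369), pink (385), blue (399), an empty clip (~415) and pink (431). Three turquoise look-alikes stand loose at (379,176), (362,233) and (382,237). I'll confirm in an enlarged crop.

```bash
python3 - <<'E'
import cv2
im=cv2.imread('pics/top0.png')
c=im[165:275,205:445]; cv2.imwrite('pics/c0.png',cv2.resize(c,None,fx=3.3333,fy=3.3333,interpolation=cv2.INTER_CUBIC)[:, :800])
E
```

```text
(no output)
```

View pics/c0.png

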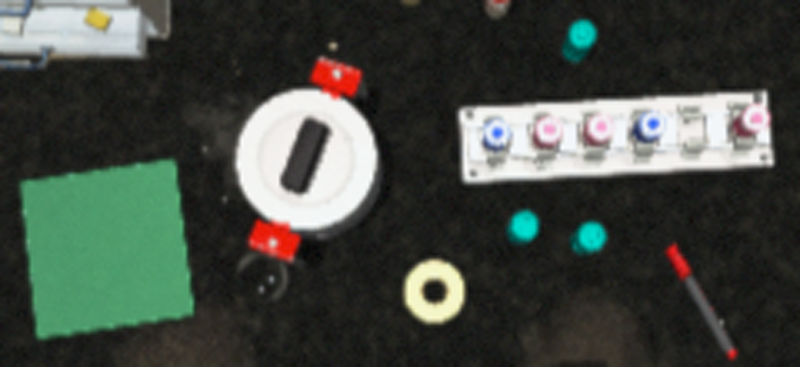

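The crop confirms three spent pink cartridges, with caps at crop (547,131), (597,127) and (755,119). The fresh blue ones are at (496,132) and (650,125), and the clip at (693,132) is empty. The turquoise ones stand off the strip and are not to be touched. Now I'll measure positions with colour masks.

```bash
python3 - <<'E'
from h import *
im=cv2.imread('pics/top0.png'); m=camera_model('top')
big=cv2.resize(im[165:275,205:445],None,fx=4,fy=4,interpolation=cv2.INTER_CUBIC)
b,g,r=[big[...,i].astype(int) for i in range(3)]
def px(c): return 205+(c[0]+.5)/4-.5,165+(c[1]+.5)/4-.5
def blobs(mask,amin):
    n,l,s,c=cv2.connectedComponentsWithStats(mask.astype(np.uint8)); 
    return [(s[i,4],c[i],l==i) for i in range(1,n) if s[i,4]>amin]
rr=[]
for a,c,l in blobs((r>120)&(g<70)&(b<70),600):
    p=ray(m,*px(c),125); print('roof',a,px(c),p, cv2.minAreaRect(np.argwhere(l)[:,::-1].astype(np.float32))); rr.append(p)
for a,c,l in blobs((g>r+30)&(g>b+15)&(b<140)&(g<190),8000):
    R=cv2.minAreaRect(np.argwhere(l)[:,::-1].astype(np.float32)); P=[ray(m,*px(q),3) for q in cv2.boxPoints(R)]
    print('mat',np.mean(P,0),P)
for a,c,l in blobs((r>90)&(g>90)&(b>90),8000):
    R=cv2.minAreaRect(np.argwhere(l)[:,::-1].astype(np.float32)); print('white',a,px(c),R)
    for z in(8,112): P=[ray(m,*px(q),z) for q in cv2.boxPoints(R)]; print(z,np.mean(P,0),P)
for a,c,l in blobs((r<70)&(g<70)&(b<70),800):
    if a<4000:
        R=cv2.minAreaRect(np.argwhere(l)[:,::-1].astype(np.float32)); P=[ray(m,*px(q),153) for q in cv2.boxPoints(R)]
        print('knob?',a,px(c),ray(m,*px(c),153),P)
for x,y in((547,131),(597,127),(755,119),(496,132),(650,125)): print('cap',ray(m,205+x/3.333,165+y/3.333,88))
E
```

```text
roof 1514 (np.float64(305.45937912813736), np.float64(188.61410171730515)) [581.9  91.2 125. ] ((402.57843017578125, 95.17028045654297), (59.4217414855957, 37.379032135009766), 8.972626686096191)
roof 1707 (np.float64(287.0305360281195), np.float64(236.26969830111307)) [432.6 148.  125. ] ((329.0172119140625, 287.2069091796875), (58.12263870239258, 38.99601745605469), 21.801410675048828)
mat [431.975 333.4     3.   ] [array([504.7, 428.8,   3. ]), array([524.7, 263.5,   3. ]), array([359. , 239.4,   3. ]), array([339.5, 401.9,   3. ])]
white 11746 (np.float64(227.23597394857825), np.float64(173.11699727566833)) ((101.0, 36.0), (72.0, 202.0), 90.0)
8 [657.575 360.775   8.   ] [array([690.1, 449.5,   8. ]), array([688.6, 273.8,   8. ]), array([625.1, 272.6,   8. ]), array([626.5, 447.2,   8. ])]
112 [635.025 334.4   112.   ] [array([665.2, 416.6, 112. ]), array([663.7, 253.9, 112. ]), array([604.9, 252.7, 112. ]), array([606.3, 414.4, 112. ])]
white 20628 (np.float64(296.43010713593173), np.float64(212.56027002133024)) ((367.01727294921875, 191.2069091796875), (172.8823699951172, 170.0
[... 471 characters left out ...]
, 376.69842529296875), 86.77547454833984)
8 [ 541.8 -186.7    8. ] [array([574.4, -24.9,   8. ]), array([ 590.1, -346.2,    8. ]), array([ 509.2, -347.2,    8. ]), array([493.5, -28.5,   8. ])]
112 [ 527.825 -172.425  112.   ] [array([558. , -22.6, 112. ]), array([ 572.6, -320.1,  112. ]), array([ 497.6, -321. ,  112. ]), array([483.1, -26. , 112. ])]
knob? 2417 (np.float64(296.0925217211419), np.float64(211.5031547372776)) [506.2 117.8 153. ] [array([479.9, 140.1, 153. ]), array([540.8, 117.7, 153. ]), array([532.3,  95.8, 153. ]), array([471.6, 118.2, 153. ])]
cap [ 535.6 -111.1   88. ]
cap [ 539.1 -159.3   88. ]
cap [ 545.7 -311.5   88. ]
cap [535.  -61.9  88. ]
cap [ 540.7 -210.3   88. ]
```

```bash
python3 -m crank '[[1,0.28,0.65,0.1,0,0,-0.54],[1,0.28,0.65,0.1,0,0,-0.54],[1,0.28,0.65,0.1,0,0,-0.54],[1,0.28,0.65,0.1,0,0,-0.54],[1,0.28,0.65,0.1,0,0,-0.54],[1,0.28,0.65,0,0,0,-0.54],[1,0.28,0.65,0,0,0,-0.54],[1,0.28,0.65,0,0,0,-0.54],[1,0.28,0.65,0,0,0,-0.54],[1,0.28,0.65,0,0,0,-0.54]]' 100
python3 -m crank '[[1,0.28,0.65,0,0,0,-0.54],[1,0.28,0.65,0,0,0,-0.54],[1,0.28,0.65,0,0,0,-0.54],[1,0.28,0.65,0,0,0,-0.54],[1,0.28,0.65,0,0,0,-0.54],[1,0.28,0.65,0,0,0,-0.54],[1,0.28,0.65,0,0,0,-0.54],[1,0.28,0.65,0,0,0,-0.54],[1,0,0,0,0,0,0],[1,0,0,0,0,0,0]]'
python3 - <<'E'
from h import *
s=get_state(); R=cv2.Rodrigues(s['orientation'])[0]; print(s['q'],R[:,1])
m,im=snap('wrist','w0'); print(proj(m,[[507,119,153],[581.9,91.2,125],[432.6,148,125]]))
np.save('w0.npy',np.r_[m['rvec'],m['tvec'],m['fx'],m['cx'],m['cy']])
E
```

```text
time_s: 1.35
tcp_pos: [360.2, -204.9, 227.4]
orientation: [-3.141, -0.023, 0.0]
force: [0.5, -1.0, -0.3]
width: 85.3
finger_force: 0.0
time_s: 2.6
tcp_pos: [471.6, 53.5, 227.3]
orientation: [3.109, -0.446, -0.002]
force: [-0.4, -0.0, 0.8]
width: 85.0
finger_force: 0.0
[-1.37586894e-01 -7.05325649e-02  1.82031673e+00 -5.00561744e-04
  1.39281959e+00  1.71817676e+00] [-2.81040475e-01 -9.59695706e-01  6.35705158e-04]
[[231.8 182. ]
 [239.4  83. ]
 [239.4 251.2]]
```

View pics/w0.png

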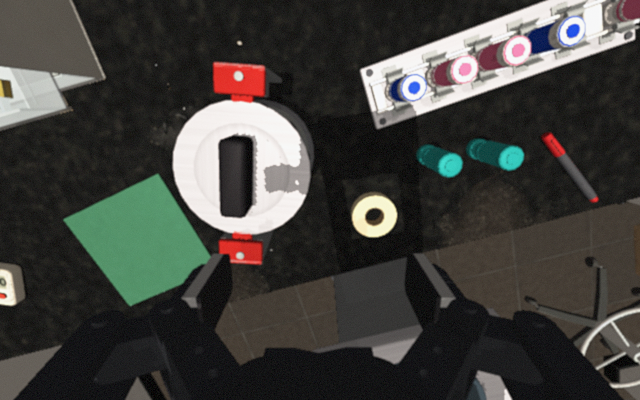

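The wrist picture shows the roofs at (239,79) and (241,251), the knob top at about (235,176), the mat, and the caps at (412,88), (464,68), (517,50), (571,31). This agrees with the top camera.

```bash
python3 - <<'E'
from h import *
a=np.load('w0.npy'); m=dict(rvec=a[:3],tvec=a[3:6],fx=a[6],fy=a[6],cx=a[7],cy=a[8])
for n,u,v,z in(('roof+',239,79,125),('roof-',241,251,125),('knobA',236,138,153),('knobB',233.5,214,153),('cap',412,88,88),('cap',464,68,88),('cap',517,50,88),('cap',571,31,88),('m1',65,219,3),('m2',159,175,3),('m3',131,306,3),('flc',242,166,117)): print(n,ray(m,u,v,z))
E
```

```text
roof+ [585.   90.4 125. ]
roof- [432.4 146.3 125. ]
knobA [540.2 102.4 153. ]
knobB [479.7 128.1 153. ]
cap [535.4 -60.2  88. ]
cap [ 539.2 -111.1   88. ]
cap [ 540.8 -161.    88. ]
cap [ 543.  -210.2   88. ]
m1 [498.1 419.    3. ]
m2 [519.1 263.5   3. ]
m3 [339.6 396.8   3. ]
flc [513.1 116.9 117. ]
```

```bash
python3 -m crank '[[1,0.18,0.32,0,0,0,-0.25],[1,0.18,0.32,0,0,0,-0.25],[1,0.18,0.32,0,0,0,-0.25],[1,0.2,0.33,0,0,0,-0.25],[1,0,0,-0.5,0,0,0],[1,0,0,-0.5,0,0,0],[1,0,0,-0.5,0,0,0],[1,0,0,-0.3,0,0,0],[1,0,0,-0.18,0,0,0],[1,0,0,0,0,0,0]]'
python3 -m crank '[[-1,0,0,0,0,0,0],[-1,0,0,0,0,0,0],[-1,0,0,0,0,0,0],[-1,0,0,0,0,0,0],[-1,0,0,0,0,0,0],[-1,0,0,0,0,0,0],[-1,0,0,0,0,0,0],[-1,0,0,0,0,0,0],[-1,0,0,0,0,0,0],[-1,0,0,0,0,0,0]]' 100
```

```text
time_s: 3.9
tcp_pos: [509.0, 118.0, 128.6]
orientation: [3.092, -0.556, -0.001]
force: [0.6, 0.2, 0.8]
width: 85.3
finger_force: 0.0
time_s: 5.15
tcp_pos: [509.1, 118.3, 128.7]
orientation: [-3.092, 0.556, 0.0]
force: [-0.0, -0.7, 0.1]
width: 0.2
finger_force: 0.0
```

```bash
python3 - <<'E'
from h import *
m,im=snap('wrist','w1'); print(proj(m,[[508.5,118,153],[585,90.4,125],[432.4,146.3,125]]))
s=get_state();print(s['width'],s['tcp_pos'])
m,im2=snap('top','t1')
c=cv2.resize(im2[160:280,220:380],(640,480),interpolation=cv2.INTER_CUBIC)
cv2.imwrite('pics/w1b.png',np.vstack([cv2.resize(im,(480,300)),cv2.resize(c,(480,300))]))
E
```

```text
[[319.2 255.6]
 [318.   99.2]
 [318.8 338.2]]
-0.12620064556180094 [509.11727958 118.27551403 128.67903029]
```

View pics/w1b.png

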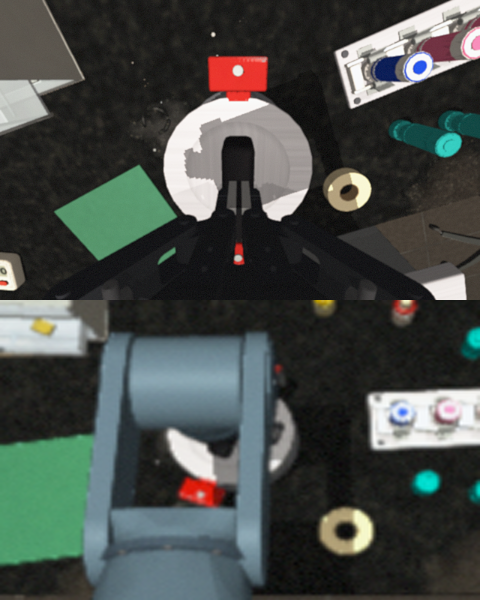

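```bash
python3 - <<'E'
from h import *
im=cv2.imread('pics/w1.png')
c=cv2.resize(im[120:380,210:430],None,fx=2.7,fy=2.3,interpolation=cv2.INTER_CUBIC); c=(255*(c/255.)**.5).astype(np.uint8)
cv2.imwrite('pics/w1c.png',c)
m=camera_model('wrist'); print(proj(m,[[508.5+35*.938,118-35*.346,z] for z in(117,153,140)]), proj(m,[[509,118,z] for z in (117,120,128,140)]))
E
```

```text
[[319.  177.6]
 [319.2 194.2]
 [319.1 187.4]] [[318.8 228.6]
 [318.8 230.4]
 [318.8 235.6]
 [318.8 244.2]]
```

View pics/w1c.png

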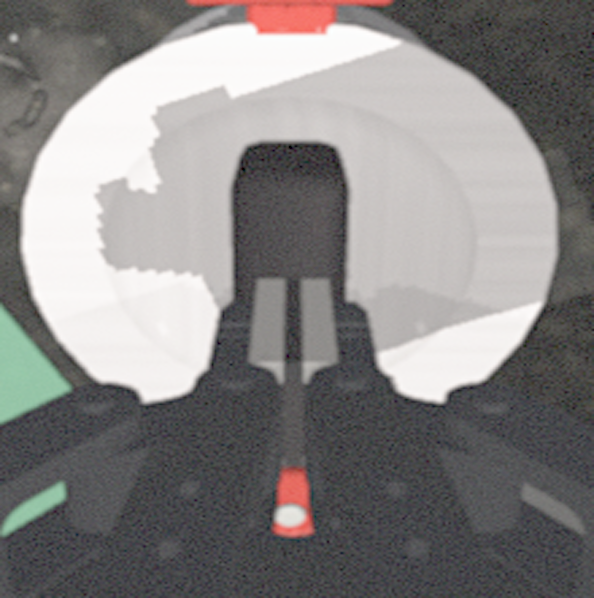

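```bash
python3 - <<'E'
from h import *
s=get_state(); T=cv2.Rodrigues(s['orientation'])[0]; p=s['tcp_pos']
m=camera_model('wrist'); print(m['fx'],m['cx'],m['cy'])
Rc=cv2.Rodrigues(np.array(m['rvec']))[0]; t=np.array(m['tvec']).ravel()
print('cam in tool',T.T@(-Rc.T@t-p), 'R', (Rc@T).round(3).tolist())
for z in (-60,-40,-30,-20,-10,0,8): print(z,proj(m,[p+T@np.array([x,y,z]) for x,y in((11,0),(-11,0),(0,42.5),(0,-42.5))]).tolist())
E
```

```text
298.86239962104725 318.1215696527152 199.09215181859432
cam in tool [ 7.83033137e+01 -1.42706562e-01 -1.70293023e+02] R [[0.001, 1.0, 0.0], [-0.953, 0.001, -0.303], [-0.303, 0.0, 0.953]]
-60 [[318.4, 272.2], [318.3, 315.9], [416.9, 294.7], [219.8, 294.5]]
-40 [[318.4, 250.0], [318.3, 289.2], [404.2, 270.1], [232.4, 270.0]]
-30 [[318.3, 241.0], [318.3, 278.2], [399.0, 260.1], [237.6, 259.9]]
-20 [[318.3, 233.0], [318.3, 268.5], [394.4, 251.2], [242.2, 251.0]]
-10 [[318.3, 225.9], [318.3, 259.8], [390.3, 243.2], [246.3, 243.1]]
0 [[318.3, 219.6], [318.3, 251.9], [386.6, 236.1], [250.0, 236.0]]
8 [[318.3, 214.9], [318.3, 246.2], [383.9, 230.9], [252.7, 230.8]]
```

The picture shows the jaws shut above the knob. The pads end at about v=241, which is roughly 30 mm farther back than the text states, and the knob's top is below them. I'll open, go down slowly and check the force.

```bash
python3 -m crank '[[1,0,0,0,0,0,0],[1,0,0,0,0,0,0],[1,0,0,0,0,0,0],[1,0,0,0,0,0,0],[1,0,0,0,0,0,0],[1,0,0,-0.1,0,0,0],[1,0,0,-0.1,0,0,0],[1,0,0,-0.1,0,0,0],[1,0,0,-0.1,0,0,0],[1,0,0,-0.1,0,0,0]]'
python3 -m crank '[[-1,0,0,0,0,0,0],[-1,0,0,0,0,0,0],[-1,0,0,0,0,0,0],[-1,0,0,0,0,0,0],[-1,0,0,0,0,0,0],[-1,0,0,0,0,0,0],[-1,0,0,0,0,0,0],[-1,0,0,0,0,0,0],[-1,0,0,0,0,0,0],[-1,0,0,0,0,0,0]]' 20
```

```text
time_s: 6.5
tcp_pos: [509.0, 118.3, 103.3]
orientation: [-3.092, 0.556, 0.0]
force: [0.3, -0.2, -0.4]
width: 85.3
finger_force: 0.0
time_s: 7.75
tcp_pos: [509.4, 118.3, 103.8]
orientation: [-3.092, 0.556, -0.001]
force: [-1.3, 1.0, 4.0]
width: 23.5
finger_force: 27.8
```

```bash
python3 -m crank '[[0,0,0,0,0,0,0],[0,0,0,0,0,0,0],[0,0,0,0,0,0,0],[0,0,0,-0.1,0,0,0],[0,0,0,-0.08,0,0,0],[-1,0,0,0,0,0,0],[-1,0,0,0,0,0,0],[-1,0,0,0,0,0,0],[-1,0,0,0,0,0,0],[-1,0,0,0,0,0,0]]' 100
python3 -m crank '[[-1,0,0,0,0,0,0],[-1,0,0,0,0,0,0],[-1,0,0,-0.04,0,0,0],[-1,0,0,-0.04,0,0,0],[-1,0,0,-0.04,0,0,0],[-1,0,0,-0.04,0,0,0],[-1,0,0,0,0,0,0],[-1,0,0,0,0,0,0],[-1,0,0,0,0,0,0],[-1,0,0,0,0,0,0]]' 100
```

```text
time_s: 9.0
tcp_pos: [508.7, 118.3, 94.4]
orientation: [3.092, -0.556, -0.001]
force: [-2.0, 0.7, -3.1]
width: 22.4
finger_force: 98.1
time_s: 10.25
tcp_pos: [509.5, 118.3, 87.5]
orientation: [-3.092, 0.555, -0.001]
force: [-4.9, -0.7, 7.4]
width: 22.7
finger_force: 99.5
```

```bash
python3 -m crank '[[-1,0,0,-0.03,0,0,0],[-1,0,0,0,0,0,0.4],[-1,0,0,0,0,0,0.6],[-1,0,0,0,0,0,0.8],[-1,0,0,0,0,0,0.8],[-1,0,0,0,0,0,0.8],[-1,0,0,0,0,0,0.8],[-1,0,0,0,0,0,0.8],[-1,0,0,0,0,0,0],[-1,0,0,0,0,0,0]]' 100
python3 - <<'E'
from h import *
s=get_state(); print(s['force'],s['moment'],s['q'][5]); snap('wrist','w2')
E
```

```text
time_s: 11.5
tcp_pos: [511.3, 118.4, 86.9]
orientation: [-3.141, 0.01, -0.007]
force: [-0.5, -0.1, 7.5]
width: 22.5
finger_force: 99.6
[-0.45309296 -0.09028812  7.5471273 ] [0.11493797 0.37732535 0.1696095 ] 1.5779233798535797
```

View pics/w2.png

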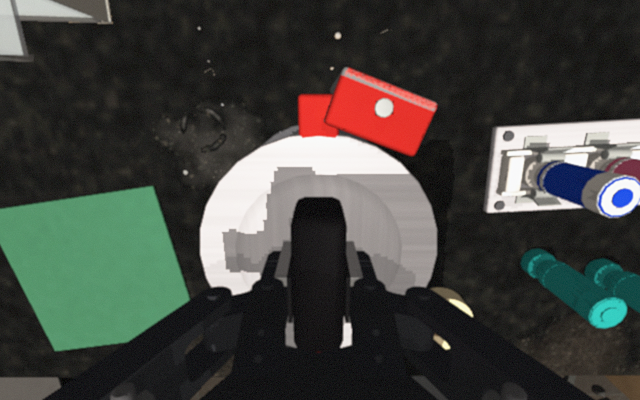

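The lid turns with the gripper. Its red ear at (318,115) is coming out from under the roof at (382,110). I'll carry on turning to about 70° in all, then lift.

```bash
python3 -m crank '[[-1,0,0,0,0,0,1],[-1,0,0,0,0,0,1],[-1,0,0,0,0,0,1],[-1,0,0,0,0,0,1],[-1,0,0,0,0,0,1],[-1,0,0,0,0,0,1],[-1,0,0,0,0,0,1],[-1,0,0,0,0,0,1],[-1,0,0,0,0,0,1],[-1,0,0,0,0,0,1]]' 100
python3 -m crank '[[-1,0,0,0,0,0,1],[-1,0,0,0,0,0,1],[-1,0,0,0,0,0,0],[-1,0,0,0.05,0,0,0],[-1,0,0,0.1,0,0,0],[-1,0,0,0.2,0,0,0],[-1,0,0,0.3,0,0,0],[-1,0,0,0.4,0,0,0],[-1,0,0,0.5,0,0,0],[-1,0,0,0.5,0,0,0]]' 100
python3 - <<'E'
from h import *
s=get_state(); R=cv2.Rodrigues(s['orientation'])[0]; print(s['tcp_pos'],s['q'],R[:,1],s['force'])
E
```

```text
time_s: 12.8
tcp_pos: [511.2, 118.4, 86.8]
orientation: [2.954, 1.067, 0.007]
force: [-1.0, 0.7, 8.5]
width: 22.9
finger_force: 99.7
time_s: 14.05
tcp_pos: [508.7, 118.2, 188.7]
orientation: [-2.874, -1.268, 0.001]
force: [-0.0, -0.0, -2.0]
width: 22.6
finger_force: 98.3
[508.72228118 118.24938228 188.66896173] [ 8.90698903e-04  7.64047542e-02  1.75283157e+00 -1.12585556e-05
  1.31288153e+00  7.40492723e-01] [ 7.38738688e-01 -6.73991844e-01 -3.80326535e-04] [-0.04250253 -0.01903713 -1.97703448]
```

```bash
python3 -m crank '[[-1,-0.2,0.5,0,0,0,0],[-1,-0.3,0.8,0,0,0,0],[-1,-0.3,0.8,0,0,0,0],[-1,-0.3,0.8,0,0,0,0],[-1,-0.3,0.8,0,0,0,0],[-1,-0.16,0.58,-0.3,0,0,0],[-1,0,0,-0.6,0,0,0],[-1,0,0,-0.6,0,0,0],[-1,0,0,-0.6,0,0,0],[-1,0,0,-0.6,0,0,0]]' 100
python3 -m crank '[[-1,0,0,-0.5,0,0,0],[-1,0,0,-0.2,0,0,0],[-1,0,0,-0.1,0,0,0],[-1,0,0,-0.06,0,0,0],[-1,0,0,-0.06,0,0,0],[-1,0,0,-0.04,0,0,0],[-1,0,0,0,0,0,0],[-1,0,0,0,0,0,0],[-1,0,0,0,0,0,0],[-1,0,0,0,0,0,0]]' 100
```

```text
time_s: 15.3
tcp_pos: [431.0, 332.3, 52.1]
orientation: [2.874, 1.269, 0.0]
force: [0.5, 0.8, -1.7]
width: 22.5
finger_force: 98.6
time_s: 16.55
tcp_pos: [431.1, 332.3, 4.8]
orientation: [-2.874, -1.268, -0.0]
force: [0.2, 0.9, -2.1]
width: 22.8
finger_force: 98.5
```

```bash
python3 -m crank '[[-1,0,0,-0.04,0,0,0],[-1,0,0,-0.04,0,0,0],[-1,0,0,-0.04,0,0,0],[-1,0,0,0,0,0,0],[-1,0,0,0,0,0,0],[-1,0,0,0,0,0,0],[-1,0,0,0,0,0,0],[-1,0,0,0,0,0,0],[-1,0,0,0,0,0,0],[-1,0,0,0,0,0,0]]' 100
```

```text
time_s: 17.8
tcp_pos: [431.1, 332.3, -1.3]
orientation: [2.874, 1.268, -0.0]
force: [0.4, -0.5, -2.3]
width: 22.6
finger_force: 98.5
```

```bash
python3 -m crank '[[-1,0,0,-0.03,0,0,0],[-1,0,0,-0.03,0,0,0],[-1,0,0,0,0,0,0],[-1,0,0,0,0,0,0],[-1,0,0,0,0,0,0],[-1,0,0,0,0,0,0],[-1,0,0,0,0,0,0],[-1,0,0,0,0,0,0],[-1,0,0,0,0,0,0],[-1,0,0,0,0,0,0]]' 100
```

```text
time_s: 19.05
tcp_pos: [431.2, 332.3, -3.6]
orientation: [2.874, 1.269, -0.0]
force: [-2.7, -2.3, 5.6]
width: 22.5
finger_force: 99.6
```

```bash
python3 -m crank '[[0.2,0,0,0,0,0,0],[0.2,0,0,0,0,0,0],[0.2,0,0,0,0,0,0],[0.2,0,0,0.5,0,0,0],[0.2,0,0,0.9,0,0,0.8],[0.2,0,0,0.9,0,0,0.8],[0.2,0.14,-0.58,0,0,0,0.8],[0.2,0.2,-0.83,0,0,0,0.8],[0.2,0.2,-0.83,0,0,0,0.8],[0.2,0.2,-0.83,0,0,0,0.8]]' 100
python3 -m crank '[[0.2,0.2,-0.83,0,0,0,0.8],[0.2,0.2,-0.83,0,0,0,0.8],[0.2,0.2,-0.83,0,0,0,0.8],[0.2,0.2,-0.83,0,0,0,0.8],[0.2,0.2,-0.83,0,0,0,0.8],[0.2,0.2,-0.83,0,0,0,0.8],[0.2,0.2,-0.83,0,0,0,0.8],[0.2,0,0,0,0,0,0.8],[0.2,0,0,0,0,0,0],[0.2,0,0,0,0,0,0]]' 80
python3 - <<'E'
from h import *
s=get_state(); R=cv2.Rodrigues(s['orientation'])[0]; print(s['tcp_pos'],R[:,1],s['width'])
m,im=snap('wrist','w3'); print(proj(m,[[537.5,-111.3,88],[540,-161,88],[542,-211,88],[535.2,-61,88]]).tolist())
import pickle; pickle.dump(m,open('m3.pkl','wb')); snap('top','t2')
E
```

```text
time_s: 20.3
tcp_pos: [468.3, 177.6, 110.8]
orientation: [2.62, 1.733, 0.001]
force: [0.6, 0.1, 0.3]
width: 51.2
finger_force: 0.0
time_s: 21.55
tcp_pos: [537.9, -111.2, 110.5]
orientation: [-2.174, -2.267, 0.0]
force: [0.6, 0.1, 0.2]
width: 51.2
finger_force: 0.0
[ 537.9128522  -111.2378947   110.53671878] [ 9.99126312e-01  4.17911838e-02 -3.32329128e-04] 51.24577811183405
[[316.2, 221.2], [316.8, 283.6], [316.7, 338.4], [315.8, 148.2]]
```

View pics/w3.png

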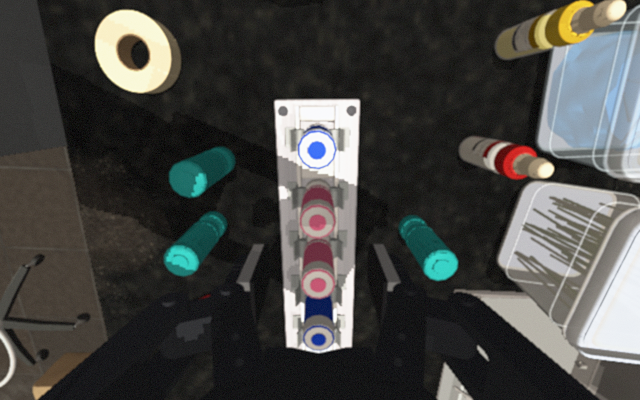

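The picture shows the caps at (317,149) blue, (317,221) pink, (317,284) pink and (318,337) blue. All are within 1 px of the prediction. I'll descend on the first pink one.

```bash
python3 -m crank '[[0.2,0,0,-0.6,0,0,0],[0.2,0,0,-0.6,0,0,0],[0.2,0,0,-0.4,0,0,0],[0.2,0,0,-0.2,0,0,0],[0.2,0,0,0,0,0,0],[-1,0,0,0,0,0,0],[-1,0,0,0,0,0,0],[-1,0,0,0,0,0,0],[-1,0,0,0,0,0,0],[-1,0,0,0,0,0,0]]' 70
python3 -m crank '[[-1,0,0,0.1,0,0,0],[-1,0,0,0.1,0,0,0],[-1,0,0,0.2,0,0,0],[-1,0,0,0.4,0,0,0],[-1,0,0,0.6,0,0,0],[-1,0,0,0.6,0,0,0],[-1,0,0,0.6,0,0,-0.5],[-1,0,0,0.4,0,0,-0.5],[-1,0,0,0,0,0,-0.5],[-1,0,0,0,0,0,0]]' 70
```

```text
time_s: 22.9
tcp_pos: [538.9, -112.0, 21.8]
orientation: [2.173, 2.267, 0.001]
force: [-1.2, 2.2, 6.9]
width: 24.8
finger_force: 68.5
time_s: 24.15
tcp_pos: [537.9, -111.6, 170.5]
orientation: [-2.29, -2.151, 0.0]
force: [-0.2, 0.1, -1.2]
width: 24.6
finger_force: 70.2
```

```bash
python3 -m crank '[[-1,-0.16,0.8,0,0,0,-0.85],[-1,-0.16,0.8,0,0,0,-0.85],[-1,-0.16,0.8,0,0,0,-0.85],[-1,-0.16,0.8,0,0,0,-0.85],[-1,-0.16,0.86,0,0,0,-0.85],[-1,0,0,0,0,0,0],[-1,0,0,-0.4,0,0,0],[-1,0,0,-0.5,0,0,0],[-1,0,0,-0.5,0,0,0],[-1,0,0,-0.5,0,0,0]]' 70
python3 -m crank '[[-1,0,0,-0.4,0,0,0],[-1,0,0,-0.3,0,0,0],[-1,0,0,0,0,0,0],[-0.3,0,0,0,0,0,0],[-0.3,0,0,0,0,0,0],[-0.3,0,0,0,0,0,0],[-0.3,0,0,0.1,0,0,0],[-0.3,0,0,0.3,0,0,0],[-0.3,0,0,0.6,0,0,0],[-0.3,0,0,0.6,0,0,0]]' 70
```

```text
time_s: 25.4
tcp_pos: [497.7, 90.3, 74.1]
orientation: [-2.582, -1.789, 0.002]
force: [0.4, -0.2, -0.4]
width: 24.7
finger_force: 70.2
time_s: 26.65
tcp_pos: [498.2, 91.3, 122.6]
orientation: [2.582, 1.789, 0.001]
force: [0.7, -0.7, -0.6]
width: 30.2
finger_force: 0.0
```

```bash
python3 -m crank '[[-0.3,0,0,0.2,0,0,0],[0.2,0.14,-0.84,0,0,0,0.95],[0.2,0.14,-0.84,0,0,0,0.95],[0.2,0.14,-0.84,0,0,0,0.95],[0.2,0.14,-0.84,0,0,0,0.95],[0.2,0.14,-0.84,0,0,0,0.95],[0.2,0.14,-0.84,0,0,0,0.95],[0.2,0,0,0,0,0,0],[0.2,0,0,-0.5,0,0,0],[0.2,0,0,-0.5,0,0,0]]' 70
python3 - <<'E'
from h import *
s=get_state(); R=cv2.Rodrigues(s['orientation'])[0]; print(s['tcp_pos'],R[:,1],s['width'])
m,im=snap('wrist','w4'); print(proj(m,[[540,-161,88],[542,-211,88]]).tolist())
m,im2=snap('top','t3'); cv2.imwrite('pics/w4b.png',np.vstack([im[100:400],cv2.resize(im2[165:275,205:445],(640,293),interpolation=cv2.INTER_CUBIC)]))
E
```

```text
time_s: 27.9
tcp_pos: [539.8, -159.8, 80.0]
orientation: [-2.178, -2.263, -0.0]
force: [0.8, 0.5, 0.5]
width: 51.3
finger_force: 0.0
[ 539.83872085 -159.78078635   80.01125326] [ 9.99261932e-01  3.84133544e-02 -7.07845422e-05] 51.27015576652458
[[316.7, 242.1], [316.9, 312.5]]
```

View pics/w4b.png

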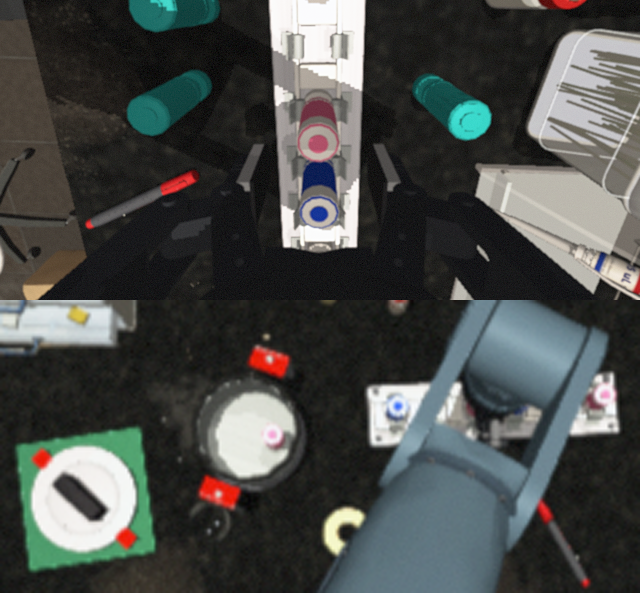

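The first cartridge stands upright in the pot and the lid lies on the mat. The next pink cap is at (318,244), where predicted. I'll continue.

```bash
python3 -m crank '[[0.2,0,-0.02,-0.5,0,0,0],[0.2,0,0,-0.4,0,0,0],[0.2,0,0,-0.28,0,0,0],[0.2,0,0,0,0,0,0],[-1,0,0,0,0,0,0],[-1,0,0,0,0,0,0],[-1,0,0,0,0,0,0],[-1,0,0,0,0,0,0],[-1,0,0,0,0,0,0],[-1,0,0,0,0,0,0]]' 70
python3 -m crank '[[-1,0,0,0.1,0,0,0],[-1,0,0,0.1,0,0,0],[-1,0,0,0.2,0,0,0],[-1,0,0,0.4,0,0,0],[-1,0,0,0.6,0,0,0],[-1,0,0,0.6,0,0,0],[-1,0,0,0.6,0,0,-0.5],[-1,0,0,0.4,0,0,-0.5],[-1,0,0,0,0,0,-0.5],[-1,0,0,0,0,0,0]]' 70
```

```text
time_s: 29.25
tcp_pos: [540.9, -162.1, 22.8]
orientation: [2.177, 2.263, 0.001]
force: [-1.0, 0.4, 5.7]
width: 24.6
finger_force: 68.5
time_s: 30.5
tcp_pos: [539.8, -161.6, 171.5]
orientation: [-2.293, -2.147, 0.0]
force: [0.8, -0.3, -0.4]
width: 24.1
finger_force: 70.6
```

```bash
python3 -m crank '[[-1,-0.06,0.88,0,0,0,-0.61],[-1,-0.06,0.88,0,0,0,-0.61],[-1,-0.06,0.88,0,0,0,-0.61],[-1,-0.06,0.88,0,0,0,-0.61],[-1,-0.06,0.88,0,0,0,-0.61],[-1,-0.06,0.88,0,0,0,-0.61],[-1,-0.06,0.88,0,0,0,-0.61],[-1,0,0,0,0,0,0],[-1,0,0,-0.5,0,0,0],[-1,0,0,-0.5,0,0,0]]' 70
python3 -m crank '[[-1,0,0,-0.6,0,0,0],[-1,0,0,-0.6,0,0,0],[-1,0,0,-0.4,0,0,0],[-1,0,0,0,0,0,0],[-0.3,0,0,0,0,0,0],[-0.3,0,0,0,0,0,0],[-0.3,0,0,0,0,0,0],[-0.3,0,0,0.2,0,0,0],[-0.3,0,0,0.7,0,0,0],[-0.3,0,0,0.8,0,0,0]]' 70
```

```text
time_s: 31.75
tcp_pos: [518.9, 145.5, 120.4]
orientation: [2.586, 1.784, -0.001]
force: [0.6, -0.3, -0.8]
width: 24.5
finger_force: 70.6
time_s: 33.0
tcp_pos: [518.7, 146.3, 127.9]
orientation: [-2.586, -1.783, 0.001]
force: [0.1, 0.4, 0.4]
width: 29.9
finger_force: 0.0
```

```bash
python3 -m crank '[[0,0.05,-0.9,0.1,0,0,0.57],[0.2,0.05,-0.92,0,0,0,0.57],[0.2,0.05,-0.92,0,0,0,0.57],[0.2,0.05,-0.92,0,0,0,0.57],[0.2,0.05,-0.92,0,0,0,0.57],[0.2,0.05,-0.92,0,0,0,0.57],[0.2,0.05,-0.92,0,0,0,0.57],[0.2,0.05,-0.92,0,0,0,0.57],[0.2,0.05,-0.92,0,0,0,0.57],[0.2,0.08,-0.88,0,0,0,0.57]]' 70
python3 - <<'E'
from h import *
m,im=snap('wrist','w5'); s=get_state(); R=cv2.Rodrigues(s['orientation'])[0]; print(s['tcp_pos'],R[:,1],s['width'])
print(proj(m,[[545.5,-311.3,88]]).tolist())
hsv=cv2.cvtColor(im,cv2.COLOR_BGR2HSV); mk=cv2.inRange(hsv,(160,60,90),(179,200,255)); mk[:150]=0; mk[300:]=0
n,l,st,c=cv2.connectedComponentsWithStats(mk); print([(st[i,4],c[i].round(1),ray(m,*c[i],88)) for i in range(1,n) if st[i,4]>40])
m,im2=snap('top','t4'); cv2.imwrite('pics/w5b.png',np.vstack([im[100:400],cv2.resize(im2[165:275,205:445],(640,293),interpolation=cv2.INTER_CUBIC)]))
E
```

```text
time_s: 34.25
tcp_pos: [545.7, -312.4, 132.8]
orientation: [2.181, 2.259, 0.0]
force: [0.4, -0.6, 0.0]
width: 51.5
finger_force: 0.0
[ 545.77985395 -318.27817953  133.14995408] [0.99942803 0.0337608  0.00195414] 50.964824284140356
[[316.6, 208.9]]
[(np.int32(277), array([319.2, 185.8]), array([ 546.7, -293. ,   88. ])), (np.int32(205), array([319.2, 208.7]), array([ 547.5, -311. ,   88. ])), (np.int32(186), array([319.8, 209.7]), array([ 548. , -311.9,   88. ]))]
```

View pics/w5b.png

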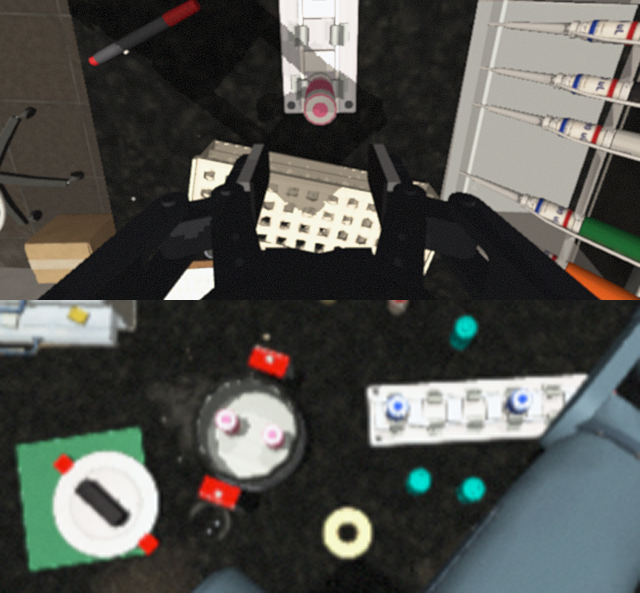

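The lid has been knocked about 3 cm towards the pot. It is still on the mat, so I'll measure it again later. The last pink cap is at (319,209).

```bash
python3 -m crank '[[0.2,0.02,0,0,0,0,0],[0.2,0,0,0,0,0,0],[0.2,0,0,0,0,0,0],[0.2,0,0,0,0,0,0],[0.2,0,0,-0.5,0,0,0],[0.2,0,0,-0.5,0,0,0],[0.2,0,0,0,0,0,0],[0.2,0,0,0,0,0,0],[0.2,0,0,0,0,0,0],[0.2,0,0,0,0,0,0]]' 70
```

```text
time_s: 35.6
tcp_pos: [547.2, -311.1, 82.8]
orientation: [2.182, 2.258, 0.0]
force: [0.6, -0.1, -0.4]
width: 51.4
finger_force: 0.0
```

```bash
python3 -m crank '[[0.2,0,0,-0.5,0,0,0],[0.2,0,0,-0.4,0,0,0],[0.2,0,0,-0.32,0,0,0],[0.2,0,0,0,0,0,0],[-1,0,0,0,0,0,0],[-1,0,0,0,0,0,0],[-1,0,0,0,0,0,0],[-1,0,0,0,0,0,0],[-1,0,0,0,0,0,0],[-1,0,0,0,0,0,0]]' 70
python3 -m crank '[[-1,0,0,0.1,0,0,0],[-1,0,0,0.1,0,0,0],[-1,0,0,0.2,0,0,0],[-1,0,0,0.4,0,0,0],[-1,0,0,0.6,0,0,0],[-1,0,0,0.6,0,0,0],[-1,0,0,0.6,0,0,0],[-1,0,0,0.4,0,0,0],[-1,0,0,0,0,0,0],[-1,0,0,0,0,0,0]]' 70
```

```text
time_s: 36.85
tcp_pos: [547.3, -311.3, 21.7]
orientation: [2.182, 2.257, 0.0]
force: [-0.3, 1.4, 6.4]
width: 24.7
finger_force: 68.6
time_s: 38.1
tcp_pos: [546.1, -310.3, 169.8]
orientation: [-2.182, -2.258, 0.0]
force: [0.0, 0.0, -0.8]
width: 24.3
finger_force: 70.7
```

```bash
python3 -m crank '[[-1,-0.1,0.96,0,0,0,-0.63],[-1,-0.1,0.96,0,0,0,-0.63],[-1,-0.1,0.96,0,0,0,-0.63],[-1,-0.1,0.96,0,0,0,-0.63],[-1,-0.1,0.96,0,0,0,-0.63],[-1,-0.1,0.96,0,0,0,-0.63],[-1,-0.1,0.96,0,0,0,-0.63],[-1,-0.1,0.96,0,0,0,-0.63],[-1,-0.14,0.96,0,0,0,-0.63],[-1,0,0,0,0,0,0]]' 70
python3 -m crank '[[-1,0,0,-0.5,0,0,0],[-1,0,0,-0.5,0,0,0],[-1,0,0,-0.6,0,0,0],[-1,0,0,-0.6,0,0,0],[-1,0,0,-0.2,0,0,0],[-1,0,0,-0.2,0,0,0],[-1,0,0,0,0,0,0],[-1,0,0,0,0,0,0],[-1,0,0,0,0,0,0],[-1,0,0,0,0,0,0]]' 70
```

```text
time_s: 39.35
tcp_pos: [497.7, 124.1, 169.1]
orientation: [-2.579, -1.79, 0.004]
force: [-0.3, -1.2, 0.1]
width: 24.4
finger_force: 70.7
time_s: 40.6
tcp_pos: [500.0, 121.3, 41.2]
orientation: [2.584, 1.785, 0.001]
force: [-0.6, 0.0, -0.3]
width: 24.7
finger_force: 70.7
```

Release, then lift and move aside so that the top camera can see both the pot and the lid.

```bash
python3 -m crank '[[-0.3,0,0,0,0,0,0],[-0.3,0,0,0,0,0,0],[-0.3,0,0,0,0,0,0],[-0.3,0,0,0.2,0,0,0],[-0.3,0,0,0.7,0,0,0],[-0.3,0,0,0.9,0,0,-0.5],[0,0,0,0.9,0,0,-0.5],[0.3,-0.2,0.3,0.3,0,0,-0.5],[0.3,-0.4,0.6,0,0,0,-0.5],[0.3,-0.4,0.6,0,0,0,-0.5]]' 70
python3 -m crank '[[0.3,-0.4,0.2,0,0,0,-1],[0.3,-0.4,0,0,0,0,-1],[0.3,0,0,0,0,0,-1],[0.3,0,0,0,0,0,0],[0.3,0,0,0,0,0,0],[0.3,0,0,0,0,0,0],[0.3,0,0,0,0,0,0],[0.3,0,0,0,0,0,0],[0.3,0,0,0,0,0,0],[0.3,0,0,0,0,0,0]]' 70
python3 - <<'E'
from h import *
import pickle
s=get_state(); R=cv2.Rodrigues(s['orientation'])[0]; print(s['tcp_pos'],R[:,1],s['width'])
m,im=snap('wrist','w6'); mt,im2=snap('top','t5'); pickle.dump((m,mt),open('m6.pkl','wb'))
cv2.imwrite('pics/w6b.png',np.vstack([im[:300],cv2.resize(im2[165:275,205:445],(640,293),interpolation=cv2.INTER_CUBIC)]))
E
```

```text
time_s: 41.85
tcp_pos: [449.4, 196.9, 191.9]
orientation: [2.732, 1.55, 0.002]
force: [-0.6, -0.8, 0.2]
width: 55.7
finger_force: 0.0
time_s: 43.1
tcp_pos: [409.6, 206.3, 190.7]
orientation: [2.878, 1.259, -0.0]
force: [-0.3, -1.2, -0.7]
width: 55.8
finger_force: 0.0
[409.63199858 206.27285631 190.6716319 ] [ 7.34511462e-01 -6.78596281e-01 -1.46631866e-07] 55.75337308732784
```

View pics/w6b.png

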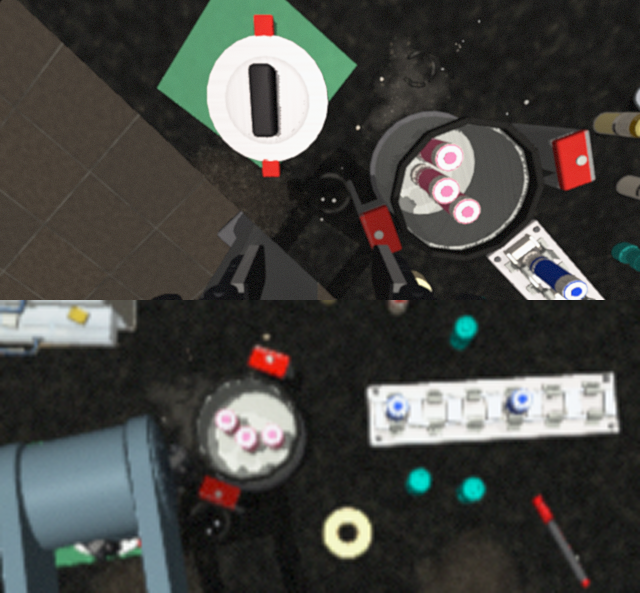

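All three pink cartridges stand upright in the pot, and the strip keeps its two blue ones. The lid's ears are at (263,25) and (271,169), its flange centre at about (267,98) and its knob at about (263,100).

```bash
python3 - <<'E'
from h import *
import pickle
m,mt=pickle.load(open('m6.pkl','rb')); im=cv2.imread('pics/w6.png')
b,g,r=[im[...,i].astype(int) for i in range(3)]
n,l,st,c=cv2.connectedComponentsWithStats(((r>110)&(g<60)&(b<60)).astype(np.uint8))
P=[ray(m,*c[i],19) for i in range(1,n) if st[i,4]>80 and c[i][0]<300]; d=P[0]-P[1]
print(P,np.mean(P,0),np.linalg.norm(d),np.degrees(np.arctan2(d[1],d[0])))
w=((r>130)&(g>130)&(b>130)).astype(np.uint8); w[:,:190]=0; w[:,345:]=0; w[190:]=0
pts=cv2.findContours(w,cv2.RETR_EXTERNAL,cv2.CHAIN_APPROX_NONE)[0]; q=max(pts,key=cv2.contourArea)[:,0]
X=np.array([ray(m,*p,18.5)[:2] for p in q]); print('flange',cv2.minEnclosingCircle(X.astype(np.float32)))
k=((r<70)&(g<70)&(b<70)).astype(np.uint8); k[:,:235]=0;k[:,295:]=0;k[:50]=0;k[150:]=0
n,l,st,c=cv2.connectedComponentsWithStats(k); i=1+np.argmax(st[1:,4]); print(st[i],c[i],ray(m,*c[i],45))
print('pot roofs',[ray(m,*p,125) for p in((380,230),(575,160))], 'mat',[ray(m,*p,3) for p in((158,88),(357,66))])
E
```

```text
[array([474.2, 356.8,  19. ]), array([373.5, 247.8,  19. ])] [423.85 302.3   19.  ] 148.39639483491504 47.26660404211427
flange ((423.6885070800781, 303.3896789550781), 66.3439712524414)
[ 249   64   29   73 1658] [263.3039807  100.40048251] [424.9 303.2  45. ]
pot roofs [array([432.3, 151.7, 125. ]), array([584.3,  93.7, 125. ])] mat [array([342.2, 398.1,   3. ]), array([521.5, 263.7,   3. ])]
```

```bash
python3 -m crank '[[0.3,0.1,0.5,0,0,0,0],[0.3,0.1,0.8,-0.5,0,0,0],[0.3,0.09,0.64,-0.5,0,0,0],[0.3,0,0,-0.7,0,0,0],[0.3,0,0,-0.8,0,0,0],[0.3,0,0,-0.7,0,0,0],[0.3,0,0,-0.4,0,0,0],[0.3,0,0,-0.18,0,0,0],[0.3,0,0,-0.06,0,0,0],[0.3,0,0,0,0,0,0]]' 100
python3 -m crank '[[-1,0,0,0,0,0,0],[-1,0,0,0,0,0,0],[-1,0,0,0,0,0,0],[-1,0,0,0,0,0,0],[-1,0,0,0,0,0,0],[-1,0,0,0,0,0,0],[-1,0,0,0,0,0,0],[-1,0,0,0,0,0,0],[-1,0,0,0,0,0,0],[-1,0,0,0,0,0,0]]' 100
```

```text
time_s: 44.45
tcp_pos: [424.8, 303.6, -0.6]
orientation: [2.878, 1.259, 0.002]
force: [0.4, -0.4, -0.1]
width: 55.6
finger_force: 0.0
time_s: 45.7
tcp_pos: [424.9, 303.6, -0.2]
orientation: [2.878, 1.259, 0.003]
force: [-1.0, -0.6, 6.1]
width: 22.6
finger_force: 98.5
```

```bash
python3 -m crank '[[-1,0,0,0.1,0,0,0],[-1,0,0,0.4,0,0,0],[-1,0,0,0.8,0,0,0],[-1,0,0,0.9,0,0,0],[-1,0,0,0.8,0,0,0],[-1,0.34,-0.74,0.4,0,0,0],[-1,0.34,-0.74,0,0,0,0],[-1,0.34,-0.74,0,0,0,0],[-1,0.34,-0.74,0,0,0,0],[-1,0.34,-0.74,0,0,0,0]]' 100
python3 -m crank '[[-1,0,0,0,0,0,0],[-1,0,0,0,0,0,0],[-1,0,0,0,0,0,0],[-1,0,0,-0.4,0,0,0],[-1,0,0,-0.3,0,0,0],[-1,0,0,-0.2,0,0,0],[-1,0,0,0,0,0,0],[-1,0,0,0,0,0,0],[-1,0,0,0,0,0,0],[-1,0,0,0,0,0,0]]' 100
```

```text
time_s: 46.95
tcp_pos: [509.1, 117.0, 168.5]
orientation: [-2.878, -1.259, 0.001]
force: [0.7, -0.4, -1.3]
width: 22.5
finger_force: 98.4
time_s: 48.2
tcp_pos: [509.5, 118.3, 124.2]
orientation: [2.878, 1.259, 0.001]
force: [0.1, 0.9, -1.9]
width: 22.6
finger_force: 98.5
```

```bash
python3 -m crank '[[-1,0,0.01,-0.15,0,0,0],[-1,0,0,-0.15,0,0,0],[-1,0,0,-0.1,0,0,0],[-1,0,0,-0.04,0,0,0],[-1,0,0,0,0,0,0],[-1,0,0,0,0,0,0],[-1,0,0,0,0,0,0],[-1,0,0,0,0,0,0],[-1,0,0,0,0,0,0],[-1,0,0,0,0,0,0]]' 100
python3 -m crank '[[-1,0,0,-0.04,0,0,0],[-1,0,0,-0.04,0,0,0],[-1,0,0,-0.04,0,0,0],[-1,0,0,0,0,0,0],[-1,0,0,0,0,0,0],[-1,0,0,0,0,0,0],[-1,0,0,0,0,0,0],[-1,0,0,0,0,0,0],[-1,0,0,0,0,0,0],[-1,0,0,0,0,0,0]]' 100
python3 - <<'E'
from h import *
m,im=snap('wrist','w7')
E
```

```text
time_s: 49.45
tcp_pos: [509.1, 118.8, 101.7]
orientation: [-2.878, -1.259, -0.0]
force: [0.1, 1.0, -2.9]
width: 22.4
finger_force: 98.6
time_s: 50.7
tcp_pos: [509.4, 118.8, 95.8]
orientation: [2.878, 1.259, 0.001]
force: [-0.5, -0.1, 4.2]
width: 22.6
finger_force: 99.2
```

View pics/w7.png

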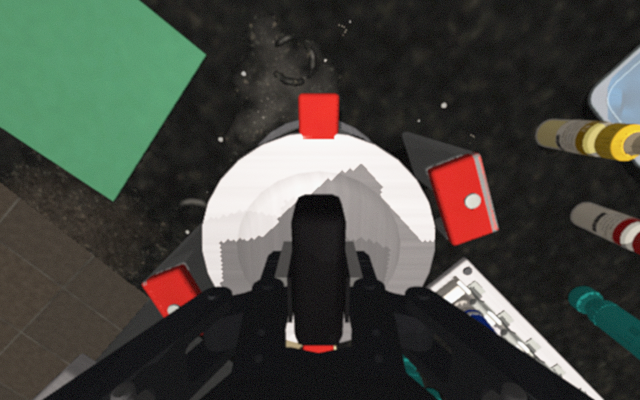

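The lid is seated on the ring, with its ear at (319,115) between the brackets at (463,198) and (172,290). Now I'll press and turn clockwise.

```bash
python3 -m crank '[[-1,0,0,-0.05,0,0,0],[-1,0,0,-0.05,0,0,0],[-1,0,0,-0.05,0,0,0],[-1,0,0,-0.03,0,0,0],[-1,0,0,0,0,0,0],[-1,0,0,0,0,0,0],[-1,0,0,0,0,0,-0.6],[-1,0,0,0,0,0,-1],[-1,0,0,0,0,0,-1],[-1,0,0,0,0,0,-1]]' 100
python3 -m crank '[[-1,0,0,0,0,0,-1],[-1,0,0,0,0,0,-1],[-1,0,0,0,0,0,-1],[-1,0,0,0,0,0,-1],[-1,0,0,0,0,0,-1],[-1,0,0,0,0,0,-1],[-1,0,0,0,0,0,-1],[-1,0,0,0,0,0,-0.5],[-1,0,0,0,0,0,-0.5],[-1,0,0,0,0,0,0]]' 100
python3 - <<'E'
from h import *
s=get_state(); R=cv2.Rodrigues(s['orientation'])[0]; print(s['tcp_pos'],np.degrees(np.arctan2(R[1,1],R[0,1]))+90,s['force'],s['moment'])
E
```

```text
time_s: 52.0
tcp_pos: [510.4, 118.8, 87.8]
orientation: [3.013, 0.886, 0.004]
force: [0.1, -0.7, 7.6]
width: 22.0
finger_force: 100.0
time_s: 53.25
tcp_pos: [510.4, 118.8, 87.7]
orientation: [3.141, 0.024, 0.004]
force: [-1.2, -0.5, 9.8]
width: 22.4
finger_force: 100.0
[510.35158752 118.75542076  87.71702376] 0.868072866520464 [-1.24440035 -0.503231    9.76574432] [-0.05902534  0.06964832  0.10156414]
```

```bash
python3 -m crank '[[-1,0,0,0,0,0,-0.7],[-1,0,0,0,0,0,-0.7],[-1,0,0,0,0,0,-0.7],[-1,0,0,0,0,0,-0.7],[-1,0,0,0,0,0,-0.7],[-1,0,0,0,0,0,-0.7],[-1,0,0,0,0,0,-0.6],[-1,0,0,0,0,0,-0.5],[-1,0,0,0,0,0,0],[-1,0,0,0,0,0,0]]' 100
python3 - <<'E'
from h import *
s=get_state(); R=cv2.Rodrigues(s['orientation'])[0]; print(s['tcp_pos'],np.degrees(np.arctan2(R[1,1],R[0,1]))+90,s['force'],s['moment'])
m,im=snap('wrist','w8')
E
```

```text
time_s: 54.5
tcp_pos: [510.3, 118.8, 87.7]
orientation: [-3.092, 0.554, -0.004]
force: [-0.5, -0.3, 9.2]
width: 22.5
finger_force: 100.0
[510.31492611 118.77740004  87.7394029 ] -20.315940567651964 [-0.50247942 -0.26749958  9.19286608] [-0.08132078  0.10044663  0.08421293]
```

View pics/w8.png

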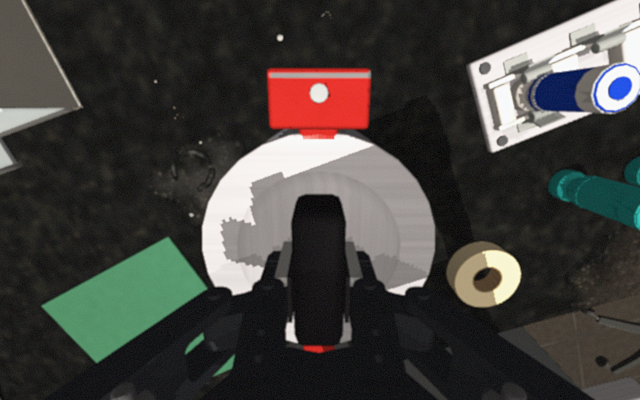

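The ear at (318,133) is centred under the roof (268–370). I'll let it rise, then release.

```bash
python3 -m crank '[[-1,0,0,0.04,0,0,0],[-1,0,0,0.04,0,0,0],[-1,0,0,0.04,0,0,0],[-1,0,0,0.03,0,0,0],[-1,0,0,0,0,0,0],[-1,0,0,0,0,0,0],[-1,0,0,0,0,0,0],[-1,0,0,0,0,0,0],[-1,0,0,0,0,0,0],[-1,0,0,0,0,0,0]]' 100
python3 -m crank '[[0.3,0,0,0,0,0,0],[0.3,0,0,0,0,0,0],[0.3,0,0,0,0,0,0],[0.3,0,0,0,0,0,0],[0.3,0,0,0.2,0,0,0],[0.3,0,0,0.8,0,0,0],[0.3,0,0,0.9,0,0,0],[0.3,-0.5,-0.8,0.9,0,0,0],[0.3,-0.5,-0.8,0,0,0,0],[0.3,-0.5,-0.8,0,0,0,0]]' 100
python3 -m crank '[[0.3,-0.3,-0.8,0,0,0,0],[0.3,-0.3,-0.8,0,0,0,0],[0.3,0,-0.6,0,0,0,0],[0.3,0,0,0,0,0,0],[0.3,0,0,0,0,0,0],[0.3,0,0,0,0,0,0],[0.3,0,0,0,0,0,0],[0.3,0,0,0,0,0,0],[0.3,0,0,0,0,0,0],[0.3,0,0,0,0,0,0]]' 100
python3 - <<'E'
from h import *
m,im=snap('wrist','w9'); mt,im2=snap('top','t9'); _,im3=snap('scene','s9')
cv2.imwrite('pics/w9b.png',np.vstack([np.hstack([cv2.resize(im3[120:320,180:500],(400,250)),cv2.resize(im,(400,250))]),cv2.resize(im2[165:275,205:445],(800,350),interpolation=cv2.INTER_CUBIC)]))
big=cv2.resize(im2[165:275,205:445],None,fx=4,fy=4,interpolation=cv2.INTER_CUBIC); b,g,r=[big[...,i].astype(int) for i in range(3)]
n,l,st,c=cv2.connectedComponentsWithStats(((r<70)&(g<70)&(b<70)).astype(np.uint8))
for i in range(1,n):
    if 800<st[i,4]<4000:
        P=[ray(mt,205+(q[0]+.5)/4-.5,165+(q[1]+.5)/4-.5,153) for q in cv2.boxPoints(cv2.minAreaRect(np.argwhere(l==i)[:,::-1].astype(np.float32)))]; print(c[i],st[i,4],P)
E
```

```text
time_s: 55.8
tcp_pos: [510.3, 118.8, 94.8]
orientation: [-3.092, 0.554, -0.004]
force: [1.7, -0.3, 4.3]
width: 22.5
finger_force: 99.7
time_s: 57.05
tcp_pos: [434.9, -0.6, 233.9]
orientation: [3.092, -0.553, 0.004]
force: [-0.5, -0.2, -1.0]
width: 55.7
finger_force: 0.0
time_s: 58.3
tcp_pos: [405.1, -109.5, 232.3]
orientation: [-3.092, 0.554, 0.0]
force: [-0.1, -1.0, 0.4]
width: 55.7
finger_force: 0.0
[366.54366544 185.58630586] 2439 [array([481.2, 139.4, 153. ]), array([542.5, 116.9, 153. ]), array([534.1,  95.1, 153. ]), array([472.9, 117.7, 153. ])]
```

View pics/w9b.png

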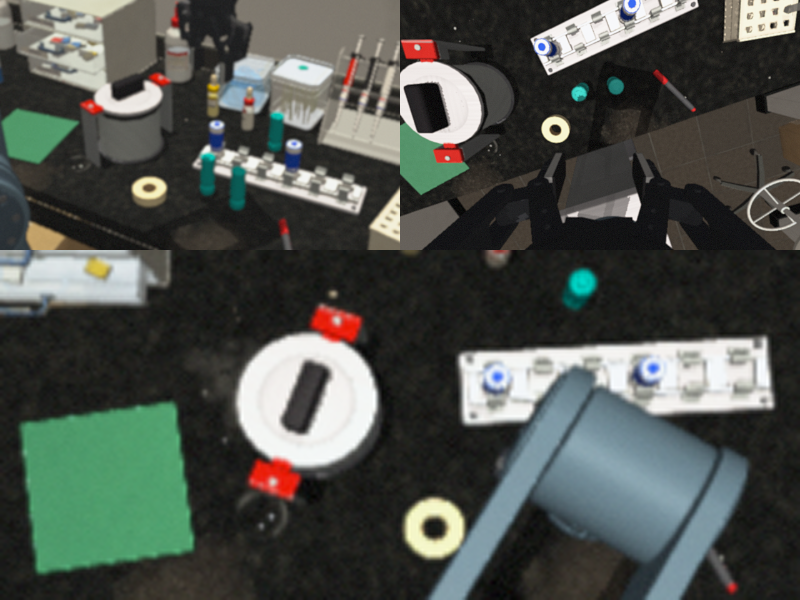

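The lid is level, with the knob at the same angle as at first (-20.2°) and its ears under the brackets. The strip keeps its two blue cartridges and the robot is clear. Handing in.

```bash
python3 -c "from station import *; print(close_job())"
```

```text
the job is handed in; nothing more can be done
None
```

The job is handed in at about 58 s of the 208 s: all three spent (pink) cartridges are in the pot, both blue ones are still clipped, and the lid is back on with its ears under the brackets (locking judged from the final pictures).

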